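Index the sample stage and start the measurement

ROBOT

A 6-joint arm with a two-finger parallel gripper is mounted at the origin on the work surface. World frame = base frame: x ahead of the robot, y to its left, z up, the work surface at z = 0. Lengths are in m, angles in rad, forces in N, time in s.
With the tool pointing down it reaches from about 0.35 to 0.975 m from the base axis. Payload 7.1 kg.
Tool frame: the origin (TCP) lies midway between the tips of the shut fingers; the grasp point (between the pads) lies 19 mm behind it; z points along the fingers, y is the line along which they close (so a half turn about z gives the same grasp; the last joint's range is limited). The gripper opens to 88 mm and grips with 3 to 60 N. Pads are 20 mm wide; open, the fingers measure 115 mm over their backs; the gripper's body (75 mm by 178 mm) begins 61 mm behind the grasp point.
Start: joints at [-1.187, 0.423, 1.63, -0, 1.089, -0.019], TCP at [0.245, -0.575, 0.194] pointing down, gripper open.
Joint ranges: [-3, 3], [-0.9, 2.11], [0.09, 2.58], [-1.31, 4.45], [0.11, 2.69], [-2.54, 2.54]. Speed limits (rad/s): [2.39, 2.39, 3.01, 3.14, 3.14, 3.14].

INTERFACE

Orientations are given as a unit quaternion [x, y, z, w].
In Python, from bench import arm gives the robot as it stands.
- The arm moves only by the tool play_rows, never from a script. Its argument "targets" is text: rows parted by semicolons, each of 6 numbers parted by spaces: the shift along the tool's x, y, z in units of 0.025 m (1.0 is 0.025 m), then the turn, a rotation vector about the tool's x, y, z in units of 8 degrees (1.0 is 8 degrees). In form: x y z wx wy wz; .... A call has 1 to 12 rows; each row shifts and turns the commanded pose from where the row before left it, along the tool's axes as they then stand; what a row does not reach is not made up. A row lasts 1/8 s, in which the tool goes at most 62.5 mm and 10.7 degrees, less where a joint would pass 70% of its speed; a pose out of reach is approached as far as the arm can. A call with a number of a shift or a turn outside -1 to 1 is refused whole. A call with a gripper value outside its range is refused whole. "hand" is the opening, from 0 (shut) to 1 (fully open), set as the call begins (left out, the last holds). The fingers move at their own pace and stop on an object; the grip force is fixed at half the most. Time passes only in rows, so rows that do not move let the fingers close. It gives the time, the measured TCP pose, the force, the opening and the grip force at its end, in the units of the state.
- arm.read_state(): the state, without advancing time (a new reading comes with each control period).
- arm.capture(name): name is "scene" or "top" or "wrist"; returns the picture (384x512x3 uint8, red, green, blue); there is no depth.
- arm.camera_info(name): a dict with "camera_matrix" (3x3 intrinsics, pixels), "R" (3x3) and "t" (3): a world point X has camera coordinates R X + t; the wrist camera has in their place "mount" (4x4, takes a point from camera to tool coordinates, whose origin is the TCP and whose axes are the flange's). Camera axes: x right, y down, z forward; pixel columns grow to the right and rows downward; lengths in m; the calibration is good to about 2 mm. The wrist camera is an equidistant fisheye: a pixel r from the principal point sees the ray r / f radians off the axis. A picture is of the moment at which its call begins: read the wrist's pose just before it. camera_info takes no time and is no camera call.
- arm.hand_in(): hands the job in; it is judged then, once.
Trained networks look in the newest picture that a camera, given by its name, has taken for a name from the list of things; names that differ only in an ending like _2 or _b are one class to them, and where a whole thing is asked for, a point or a joint stands for the part that bears it (a point fixed in the world has none). Each returns a list of dicts, best first, with "confidence" (0 to 1); they miss things now and then, are a little off and sometimes report something else, mostly with a low value. They report only what shows in the picture. A call takes as long as a camera call.
- arm.regions_of(camera, query): "mask" (384x512 bool, what is visible of it) and "extent" ([left, top, right, bottom] in pixels, round what is visible of it).
The state is a dict: "time": time; "q": joint angles; "joint_velocities": joint speeds; "effort": joint torques, N m; "eef_pos": TCP position; "orientation": TCP orientation; "force": force on the tool from outside, world axes, zero at the start; "ft_torque": the same for the moment, N m; "width": finger opening in m; "gripper_force": force on a finger pad.
Only numpy, scipy, OpenCV 4.12 (cv2) and the standard library are available. Lean on these libraries where they do the work, as an engineer would, in place of code of your own. Each camera call takes 0.05 s, during which the arm holds its last target. There are 200 camera calls.

TASK

With a finger, push the arm of the sample turntable round until it points straight at the ball-topped post, then press the start button right down and let it come up again. Only push: do not pinch the arm, do not touch the steel sample that rides on the turntable, and leave the beaker, the wafer case and the jar standing where they are.

Things in the scene. Friction and masses are not known exactly. Their poses are not given: they have to be found in the camera images.
- turntable (a joint): Turntable angle in rad about the vertical through axis: grows anticlockwise seen from above, range -2.8 to 2.8, 0 when the arm lies along the stage's +x. Black disc 120 mm across with one straight dark steel arm out from its rim. Stiff by friction: about 1.5 N pushed on the arm 110 mm from the axis turns it, and it stays where it is left.
- axis (a point): On the turning axis, at the disc's top (66 mm above the work surface; disc underside at 50 mm). The stage stands fixed on a 52 mm thick column and a flat 150 mm round foot 12 mm high. Axes: those of the foot, which does not turn.
- spoke_tip (a point): Middle of the arm's free end, 128 mm from the axis, 60 mm above the work surface; x points outwards along the arm, z up. The arm is 16 mm wide: two side bars 52 to 68 mm above the surface with a 6 mm rib between, 50 to 70 mm. It is bare from the disc's rim (60 mm from the axis) to its end.
- ball_center (a point): Centre of the 36 mm dark steel ball on top of the ball-topped post, 74 mm above the work surface; top of the ball at 92 mm. The post has a 12 mm stem and a 36 mm round foot 10 mm high, is fixed, and stands 165 to 195 mm from the turntable's axis, to the left or the right of the stage.
- square_post: The other post, on the other side of the stage: same foot and stem, but with a flat square head 50 mm wide and 10 mm thick, its top at 72 mm. Fixed; not the one to point at. Origin: centre of its underside.
- start (a joint): Travel of the start button in m: 0 up, 0.006 right down. Springs back; right down takes about 5 N.
- start_top (a point): Middle of the top of the start button, 22 mm above the work surface when up: a 28 mm round black button in a low grey housing that stands fixed on the work surface between the stage and the robot. z up; pressed straight down.
- sample: Round steel sample, 40 mm across and 18 mm tall, lying loose near the middle of the turntable's disc and riding round with it. Origin: centre of its underside.
- beaker: Loose glass beaker, 70 mm across, 85 mm tall, standing well to the left. Origin: centre of its underside.
- wafer_case: Loose round flat wafer case, 94 mm across, 20 mm tall, well to the right. Origin: centre of its underside.
- jar: Loose amber glass jar with white cap, 50 mm across, 60 mm tall, to the right, nearer the robot than the wafer case. Origin: centre of its underside.

How it is judged:
By the outcome, as a careful person would: the job done as asked, in the order asked, and still so for the second after the job is handed in, with the robot touching nothing.
It also fails if it takes over 58 s, if anything falls off the work surface, if the arm or the gripper's body presses on something with over 40 N, if the wrist force passes 120 N, or if a joint passes its speed limit or range.

## Working session

There is one attempt and no reset: what is moved stays moved. The work goes in short steps, Python scripts to look and compute and a tool call to move; the robot and the scene stay as the last step left them, time stands still between calls to the robot, and variables do not carry over. Pictures are saved under pics/ and viewed, at most 10 in all, crops included, and the job is handed in when it is done.

Besides the shell and the picture viewer there is one more tool, called after "Call:" in YAML: its name, and indented under it one key for each argument. play_rows: Moves the arm, as the interface text tells. Shifts and turns lie within -1 to 1; 1 stands for 0.025 m of shift or 8 degrees of turn. Its arguments: {"type":"object","properties":{"targets":{"type":"string"},"hand":{"type":"number"}},"required":["targets"]}

```bash
mkdir -p pics; python3 - <<'E'
from bench import arm
import cv2,numpy as np
for n in("scene","top"):
    im=arm.capture(n); cv2.imwrite(f"pics/{n}0.png",im[:,:,::-1])
    i=arm.camera_info(n); print(n,np.round(i["camera_matrix"],1).tolist(),np.round(i["R"],4).tolist(),np.round(i["t"],4).tolist())
    for q in("turntable","spoke_tip","ball_center","square_post","start","sample","beaker","wafer_case","jar"):
        r=arm.regions_of(n,q)
        print(q,[(round(float(d["confidence"]),2),[int(v) for v in d["extent"]],np.round(np.argwhere(d["mask"]).mean(0)[::-1],1).tolist()) for d in r[:2]])
s=arm.read_state();print(s["time"],s["eef_pos"],s["orientation"],s["force"])
E
```

```text
scene [[361.9, 0.0, 250.4], [0.0, 361.9, 195.7], [0.0, 0.0, 1.0]] [[0.761, 0.6486, -0.0103], [0.3624, -0.4382, -0.8226], [-0.5381, 0.6223, -0.5686]] [-0.4261, -0.1524, 1.2082]
turntable [(0.96, [210, 201, 276, 257], [241.9, 225.1])]
spoke_tip [(0.89, [215, 200, 277, 254], [242.0, 225.4])]
ball_center [(0.94, [153, 240, 176, 288], [164.8, 264.1]), (0.2, [233, 203, 250, 221], [239.4, 211.0])]
square_post [(0.79, [278, 177, 305, 212], [289.0, 191.2]), (0.5, [74, 242, 106, 277], [89.0, 258.9])]
start [(0.52, [204, 187, 217, 199], [212.0, 193.2])]
sample [(0.71, [232, 206, 247, 220], [239.8, 211.4])]
beaker [(0.9, [323, 131, 343, 169], [331.3, 147.9])]
wafer_case [(0.69, [117, 289, 169, 334], [142.5, 309.0])]
jar [(0.97, [71, 243, 108, 275], [89.3, 259.2])]
top [[364.8, 0.0, 257.8], [0.0, 364.8, 189.5], [0.0, 0.0, 1.0]] [[-0.0042, -1.0, 0.0049], [-0.9834, 0.0032, -0.1812], [0.1811, -0.0056, -0.9834]] [-0.0072, 0.5763, 0.7957]
turntable [(0.68, [261, 128, 313, 206], [291.0, 177.2])]
spoke_tip [(0.64, [262, 128, 316, 207], [290.7, 176.9])]
ball_center [(0.86, [355, 182, 380, 202], [367.3, 192.5])]
square_post [(0.59, [201, 161, 226, 184], [213.2, 174.1])]
start [(0.65, [259, 128, 317, 217], [288.7, 182.7])]
sample [(0.63, [277, 172, 296, 188], [286.8, 178.9])]
beaker []
wafer_case [(0.72, [374, 164, 415, 201], [395.2, 183.3])]
jar []
1.0 [ 0.24503012 -0.57495611  0.19428307] [9.79785142e-01 2.00052681e-01 2.64426691e-06 1.46177297e-05] [-0.3358623  -0.68625914 -0.31385152]
```

View pics/scene0.png

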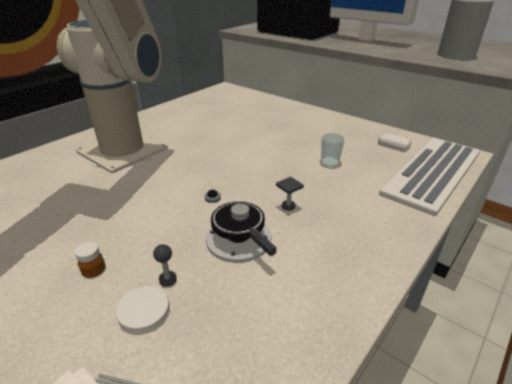

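View pics/top0.png

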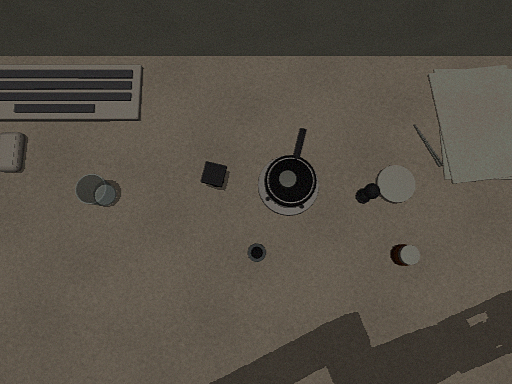

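The scene view shows the turntable at about (240,220) with its arm ending at (272,250), the ball at (163,253) and the square head at (290,185). It also shows the button at (212,195). In the top view the disc is at (291,181), the arm end at (302,129), the ball at (372,190) and the button at (257,252). I'll zoom in to measure more precisely.

```bash
cat > h.py <<'E'
from bench import arm
import numpy as np,cv2
def ray(n,p):
    i=arm.camera_info(n);K,R,t=[np.array(i[k]) for k in("camera_matrix","R","t")]
    return -R.T@t,R.T@np.linalg.solve(K,[p[0],p[1],1.])
def atz(n,p,z):
    o,d=ray(n,p);return o+d*(z-o[2])/d[2]
def tri(ps):
    A=np.zeros((3,3));b=np.zeros(3)
    for n,p in ps:
        o,d=ray(n,p);d/=np.linalg.norm(d);M=np.eye(3)-np.outer(d,d);A+=M;b+=M@o
    return np.linalg.solve(A,b)
def proj(n,X):
    i=arm.camera_info(n);c=np.array(i["R"])@X+np.array(i["t"]);u=np.array(i["camera_matrix"])@c;return u[:2]/u[2]
E
python3 - <<'E'
from h import *
a=cv2.imread("pics/top0.png")[110:270,240:400]; b=cv2.imread("pics/scene0.png")[160:300,140:310]
a=np.clip(a.astype(int)*2,0,255).astype(np.uint8)
a=cv2.resize(a,(400*2//2,400),interpolation=cv2.INTER_CUBIC);
b=cv2.resize(b,(400*170//140//1,400),interpolation=cv2.INTER_CUBIC)[:,:400] if 0 else cv2.resize(b,(400,329),interpolation=cv2.INTER_CUBIC)
c=np.zeros((400,800,3),np.uint8);c[:,:400]=a;c[:329,400:]=b;cv2.imwrite("pics/crop0.png",c)
for nm,s,t in(("disc",(239,216),(291,181)),("tip",(271,248),(301.5,130)),("ball",(163,253),(372,190)),("sq",(290,185),(213.5,174)),("start",(212,194),(257,252)),("sample",(240,210),(288,179)),("jar",(88,250),(410,254)),("case",(143,307),(396,183)),("beaker",(332,150),(96,190))):
    X=tri([("scene",s),("top",t)]);print(nm,X.round(4),(proj("scene",X)-s).round(1),(proj("top",X)-t).round(1))
print(atz("top",(291,181),.066),atz("scene",(239,216),.066),atz("top",(372,190),.074),atz("scene",(163,253),.074),atz("top",(257,252),.022))
E
```

```text
disc [ 0.5954 -0.0836  0.0668] [-1.3  0.2] [-0.9 -0.9]
tip [ 0.7149 -0.1147  0.0657] [ 1.1 -0.2] [0.6 0.6]
ball [ 0.5701 -0.268   0.0756] [ 0. -0.] [0. 0.]
sq [0.6107 0.0928 0.0667] [-0.2  0. ] [-0.1 -0.1]
start [ 0.4332 -0.0075  0.0152] [ 0.2 -0. ] [0.1 0.1]
sample [ 0.5958 -0.0771  0.0801] [-0.4  0.1] [-0.3 -0.3]
jar [ 0.4278 -0.3496  0.0567] [-0.6 -0. ] [-0.5 -0.3]
case [ 0.5982 -0.347   0.0159] [-0.  0.] [-0. -0.]
beaker [0.5764 0.3686 0.0427] [ 0.7 -0.3] [0.7 0.8]
[ 0.5935132  -0.08582296  0.066     ] [ 0.59652846 -0.08057098  0.066     ] [ 0.57041382 -0.26849207  0.074     ] [ 0.56852623 -0.26714867  0.074     ] [ 0.43345626 -0.00715954  0.022     ]
```

View pics/crop0.png

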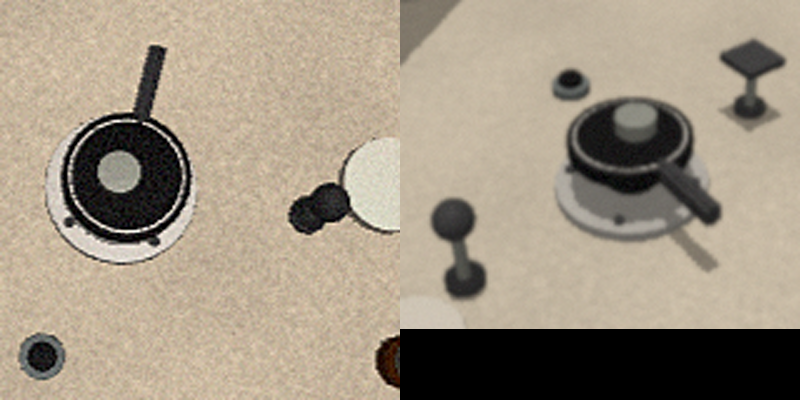

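Call:
play_rows:
  hand: 0
  targets: ".92 -.43 0 0 0 0;.92 -.43 0 0 0 0;.92 -.43 0 0 0 0;.92 -.43 0 0 0 0;.92 -.43 0 0 0 0;.92 -.43 0 0 0 0;.92 -.43 0 0 0 0;.92 -.43 0 0 0 0;.92 -.43 0 0 0 0;.92 -.43 0 0 0 0;.92 -.43 0 0 0 0;.92 -.43 0 0 0 0"

```text
time: 2.5
eef_pos: [0.4491, -0.3461, 0.1943]
orientation: [0.98, 0.2, 0.0, -0.0]
force: [0.5, -1.0, 0.4]
width: 0.0005
gripper_force: 0.0
```

Call:
play_rows:
  targets: ".92 -.43 0 0 0 0;.92 -.43 0 0 0 0;.92 -.43 0 0 0 0;.92 -.43 0 0 0 0;.92 -.43 0 0 0 0;.92 -.43 0 0 0 0;.92 -.43 0 0 0 0;.92 -.43 0 0 0 0;.92 -.43 0 0 0 0;.92 -.43 0 0 0 0;.92 -.43 0 0 0 0;.92 -.43 0 0 0 0"

```text
time: 4.0
eef_pos: [0.6527, -0.1198, 0.1943]
orientation: [0.98, 0.2, -0.0, -0.0]
force: [-0.3, -1.1, 0.1]
width: 0.0002
gripper_force: 0.0
```

Call:
play_rows:
  targets: ".92 -.43 0 0 0 0;.92 -.43 0 0 0 0;.92 -.43 0 0 0 0;0 0 0 0 0 -1;0 0 0 0 0 -1;0 0 0 0 0 -1;0 0 0 0 0 -1;0 0 0 0 0 -1;0 0 0 0 0 -1;0 0 0 0 0 -.6;0 0 0 0 0 0;0 0 0 0 0 0"

```text
time: 5.5
eef_pos: [0.7028, -0.0642, 0.1942]
orientation: [0.789, 0.614, -0.0, -0.0]
force: [-0.2, 1.0, 0.1]
width: 0.0004
gripper_force: 0.0
```

```bash
cat >> h.py <<'E'
from scipy.spatial.transform import Rotation as Ro
def wcap(nm):
    s=arm.read_state();im=arm.capture("wrist");cv2.imwrite(f"pics/{nm}.png",im[:,:,::-1]);np.savez(f"pics/{nm}.npz",p=s["eef_pos"],q=s["orientation"]);return s
def wray(nm,px):
    z=np.load(f"pics/{nm}.npz");i=arm.camera_info("wrist");K=np.array(i["camera_matrix"]);M=np.array(i["mount"])
    u=(np.array(px)-K[:2,2])/K[0,0];r=np.hypot(*u);d=np.array([*(u/r*np.sin(r)),np.cos(r)])
    R=Ro.from_quat(z["q"]).as_matrix();return R@M[:3,3]+z["p"],R@M[:3,:3]@d
def watz(nm,px,h):
    o,d=wray(nm,px);return (o+d*(h-o[2])/d[2]).round(4)
def wproj(nm,X):
    z=np.load(f"pics/{nm}.npz");i=arm.camera_info("wrist");K=np.array(i["camera_matrix"]);M=np.array(i["mount"])
    R=Ro.from_quat(z["q"]).as_matrix();c=M[:3,:3].T@(R.T@(np.array(X)-z["p"])-M[:3,3]);th=np.arctan2(np.hypot(c[0],c[1]),c[2]);return K[:2,2]+K[0,0]*th*c[:2]/np.hypot(c[0],c[1])
E
python3 - <<'E'
from h import *
s=wcap("w1");print(s["time"],s["eef_pos"],Ro.from_quat(s["orientation"]).as_matrix().round(3),s["q"].round(2))
for nm,X in (("axis",[.594,-.084,.066]),("tip",[.716,-.115,.06]),("ball",[.570,-.268,.074]),("start",[.433,-.007,.022])): print(nm,wproj("w1",X).round(1))
E
```

```text
5.5 [ 0.702794   -0.06421824  0.19417522] [[ 0.246  0.969 -0.   ]
 [ 0.969 -0.246  0.   ]
 [ 0.    -0.    -1.   ]] [-0.11  0.54  1.43  0.    1.17  0.14]
axis [165.5 220. ]
tip [272.7 218.8]
ball [195.7 342.5]
start [ 61.7 184. ]
```

View pics/w1.png

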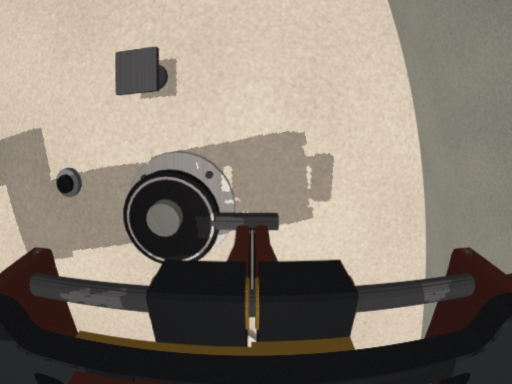

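The wrist view shows the disc centred at about (172,215), the arm end at (279,220) and the button at (67,183). I'll compare these with the fixed-camera estimates.

```bash
python3 - <<'E'
from h import *
print(arm.camera_info("wrist"))
for nm,p,z in(("disc",(172,215.5),.066),("tip",(278.5,220.5),.065),("start",(67.5,183),.022),("sample",(164,218),.084),("sq",(137,71),.072)): print(nm,watz("w1",p,z))
# precise rim fit: dark regions in top & scene
for n,c,z in(("top",(290.5,181),.066),("scene",(239,216),.066)):
    im=cv2.imread(f"pics/{n}0.png")
    th=np.linspace(0,2*np.pi,72)
    best=None
    g=cv2.GaussianBlur(cv2.cvtColor(im,cv2.COLOR_BGR2GRAY),(3,3),0).astype(np.float32)
    for dx in np.arange(-.012,.0121,.001):
        for dy in np.arange(-.012,.0121,.001):
            def s(r):
                P=np.array([proj(n,[.594+dx+r*np.cos(a),-.084+dy+r*np.sin(a),.066]) for a in th],np.float32)
                return cv2.remap(g,P[:,0][None],P[:,1][None],cv2.INTER_LINEAR)[0]
            v=np.clip(s(.0635)-s(.0565),-30,30).mean()
            if best is None or v>best[0]: best=(v,.594+dx,-.084+dy)
    print(n,best)
E
```

```text
{'camera_matrix': array([[297.31863964,   0.        , 251.78216063],
       [  0.        , 297.31863964, 196.16441395],
       [  0.        ,   0.        ,   1.        ]]), 'mount': array([[-1.94270386e-04, -9.62056235e-01, -2.72851175e-01,
         7.35139854e-02],
       [ 9.99999748e-01, -3.73278571e-04,  6.04155873e-04,
         7.08339786e-04],
       [-6.83081421e-04, -2.72850989e-01,  9.62056065e-01,
        -1.90386892e-01],
       [ 0.00000000e+00,  0.00000000e+00,  0.00000000e+00,
         1.00000000e+00]])}
disc [ 0.6037 -0.0806  0.066 ]
tip [ 0.7221 -0.1168  0.065 ]
start [ 0.4443 -0.0086  0.022 ]
sample [ 0.6003 -0.0763  0.084 ]
sq [0.614  0.0881 0.072 ]Traceback (most recent call last):
  File "<stdin>", line 15, in <module>
  File "<stdin>", line 13, in s
  File "h.py", line 14, in proj
    i=arm.camera_info(n);c=np.array(i["R"])@X+np.array(i["t"]);u=np.array(i["camera_matrix"])@c;return u[:2]/u[2]
ValueError: time passes only in moves, steps and waits
```

```bash
sed -i 's/arm.camera_info(/cinfo(/; 2a import functools\ncinfo=functools.lru_cache(None)(lambda n:arm.camera_info(n))' h.py; sed -i 's/arm.camera_info("wrist")/cinfo("wrist")/' h.py
cat > fit.py <<'E'
from h import *
th=np.linspace(0,2*np.pi,72)
def ring(n,f,c,z,r0,r1,w=.012):
    im=cv2.imread(f);g=cv2.GaussianBlur(cv2.cvtColor(im,cv2.COLOR_BGR2GRAY),(3,3),0).astype(np.float32);best=(-9,)
    for dx in np.arange(-w,w+1e-4,.001):
        for dy in np.arange(-w,w+1e-4,.001):
            def s(r):
                P=np.array([proj(n,np.array([c[0]+dx+r*np.cos(a),c[1]+dy+r*np.sin(a),z])) for a in th],np.float32)
                return cv2.remap(g,P[:,0][None],P[:,1][None],cv2.INTER_LINEAR)[0]
            v=np.clip(s(r1)-s(r0),-30,30).mean()
            if v>best[0]: best=(v,c[0]+dx,c[1]+dy)
    return np.round(best,4)
E
python3 - <<'E'
from fit import *
for n in("top","scene"):
    f=f"pics/{n}0.png"
    # white ring near r~.055 and outer rim
    for r in (.049,.051,.053,.055,.057): print(n,"line",r,ring(n,f,(.594,-.084),.066,r-.004,r))
    print("foot",ring(n,f,(.594,-.084),.012,.078,.071)) 
    print("start",ring(n,f,(.433,-.007),.022,.012,.016))
for nm,p in(("disc",(290.4,180.8)),("tip",(303,128.6)),("ball",(372.4,190.8))): print(nm,atz("top",p,.066))
E
```

```text
top line 0.049 [16.4825  0.596  -0.085 ]
top line 0.051 [29.7147  0.597  -0.084 ]
top line 0.053 [27.4977  0.596  -0.084 ]
top line 0.055 [13.546  0.596 -0.091]
top line 0.057 [17.7438  0.603  -0.088 ]
foot [ 3.4739  0.6    -0.085 ]
start [ 2.97249e+01  4.33000e-01 -6.00000e-03]
scene line 0.049 [20.8219  0.594  -0.084 ]
scene line 0.051 [24.6146  0.593  -0.081 ]
scene line 0.053 [26.0695  0.591  -0.08  ]
scene line 0.055 [24.0164  0.59   -0.078 ]
scene line 0.057 [22.4967  0.587  -0.081 ]
foot [ 2.2132  0.597  -0.083 ]
start [ 2.89044e+01  4.39000e-01 -1.30000e-02]
disc [ 0.59398721 -0.08445224  0.066     ]
tip [ 0.71984757 -0.11680455  0.066     ]
ball [ 0.57000268 -0.27189284  0.066     ]
```

Call:
play_rows:
  targets: "0 0 .85 0 0 0;0 0 .85 0 0 0;0 0 .85 0 0 0;0 0 .85 0 0 0;0 0 .85 0 0 0;0 0 .85 0 0 0;0 0 .85 0 0 0;0 0 0 0 0 0;-.25 0 0 0 0 0;-.25 0 0 0 0 0;-.25 0 0 0 0 0;-.25 0 0 0 0 0"

```text
time: 7.05
eef_pos: [0.6966, -0.0894, 0.0461]
orientation: [0.789, 0.615, 0.0, 0.0]
force: [0.7, -0.2, 1.3]
width: 0.0005
gripper_force: 0.0
```

Call:
play_rows:
  targets: "-.281 .04 0 0 0 .5;-.281 .04 0 0 0 .5;-.281 .04 0 0 0 .5;-.281 .04 0 0 0 .5;-.281 .04 0 0 0 .5;-.281 .04 0 0 0 .5"

```text
time: 7.8
eef_pos: [0.6847, -0.13, 0.0457]
orientation: [0.9, 0.436, 0.0, 0.0]
force: [0.7, -1.0, -0.7]
width: 0.0004
gripper_force: 0.0
```

```bash
python3 - <<'E'
from h import *
s=arm.read_state();print(s["time"],s["eef_pos"],s["force"],s["q"].round(2))
a=arm.capture("top")[:,:,::-1];b=arm.capture("scene")[:,:,::-1];cv2.imwrite("pics/top1.png",a);cv2.imwrite("pics/scene1.png",b)
a=np.clip(a[110:270,240:400].astype(int)*2,0,255).astype(np.uint8);b=b[160:300,140:300]
cv2.imwrite("pics/crop1.png",np.hstack([cv2.resize(a,(400,400)),cv2.resize(b,(400,400))]))
E
```

```text
7.8 [ 0.68469644 -0.12998869  0.0457334 ] [ 0.6947296  -0.98633306 -0.68609883] [-0.2   0.7   1.54  0.    0.91  0.46]
```

View pics/crop1.png

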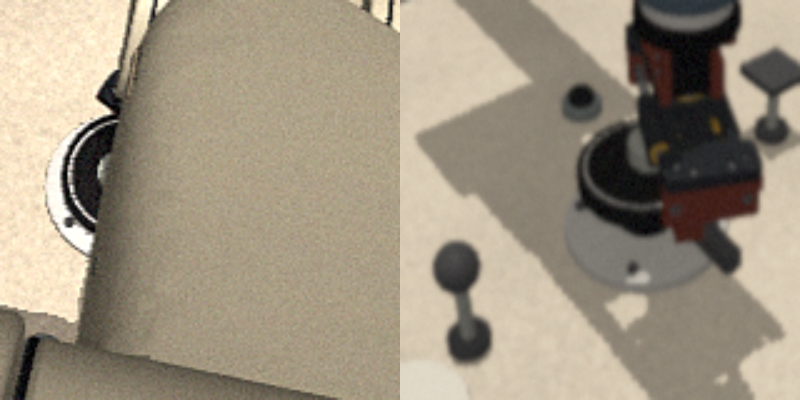

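The scene crop shows the gripper beside the arm, but the arm tip is near scene (274,250), so it has hardly moved. I'll check this with numbers and the wrist view.

```bash
python3 - <<'E'
from h import *
wcap("w2")
for a in(-14,-20,-30,-38):
    X=np.array([.596+.128*np.cos(np.radians(a)),-.084+.128*np.sin(np.radians(a)),.06]);p=proj("scene",X);print(a,p.round(1),"crop",((p-[140,160])*[2.5,400/140]+[400,0]).round(),wproj("w2",X).round())
E
```

```text
-14 [274.  251.2] crop [735. 261.] [280. 180.]
-20 [268.5 253.8] crop [721. 268.] [288. 200.]
-30 [258.2 257.2] crop [695. 278.] [294. 232.]
-38 [249.3 259.1] crop [673. 283.] [295. 257.]
```

View pics/w2.png

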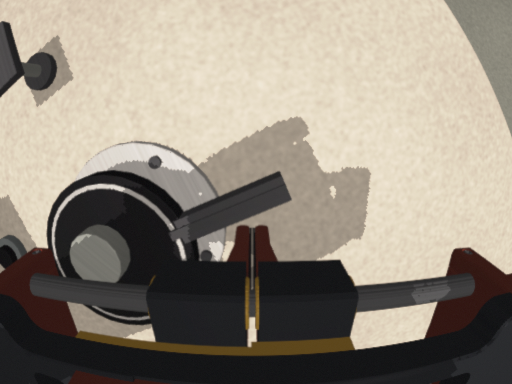

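```bash
python3 - <<'E'
from h import *
for p in((252,190),(252,205),(252,215),(278,173),(290,197)): print(p,watz("w2",p,.068))
print(wproj("w2",np.load("pics/w2.npz")["p"]))
g=cv2.imread("pics/w2.png")
print(g[170:262:4,252].tolist())
E
```

```text
(252, 190) [ 0.7041 -0.1075  0.068 ]
(252, 205) [ 0.6984 -0.1147  0.068 ]
(252, 215) [ 0.6945 -0.1196  0.068 ]
(278, 173) [ 0.7222 -0.1088  0.068 ]
(290, 197) [ 0.7191 -0.1247  0.068 ]
[250.00747137 224.16546692]
[[136, 151, 163], [131, 146, 157], [134, 149, 161], [78, 85, 91], [38, 37, 38], [59, 58, 60], [58, 59, 61], [51, 50, 51], [57, 57, 59], [58, 57, 59], [58, 58, 60], [59, 59, 61], [136, 151, 162], [134, 149, 160], [131, 146, 157], [72, 78, 84], [72, 78, 84], [74, 81, 86], [74, 81, 87], [71, 77, 82], [72, 79, 84], [86, 95, 102], [104, 115, 123]]
```

Call:
play_rows:
  targets: ".1 0 0 0 0 0;.1 0 0 0 0 0;.1 0 0 0 0 0;.1 0 0 0 0 0"

```text
time: 8.45
eef_pos: [0.6911, -0.1211, 0.0455]
orientation: [0.899, 0.438, -0.0, -0.0]
force: [-0.1, 0.2, -0.7]
width: 0.0005
gripper_force: 0.0
```

Call:
play_rows:
  targets: ".1 0 0 0 0 0;.1 0 0 0 0 0;.1 0 0 0 0 0;.1 0 0 0 0 0"

```text
time: 8.95
eef_pos: [0.6972, -0.1135, 0.0455]
orientation: [0.899, 0.437, 0.0, 0.0]
force: [-0.1, -0.1, 0.3]
width: 0.0002
gripper_force: 0.0
```

```bash
python3 - <<'E'
from h import *
wcap("w3");b=arm.capture("scene")[:,:,::-1];cv2.imwrite("pics/scene3.png",b)
s=arm.read_state();print(s["eef_pos"],s["width"],"tcp scene px",proj("scene",s["eef_pos"]))
b=b[170:270,210:310];w=cv2.imread("pics/w3.png")[140:300,150:350]
cv2.imwrite("pics/crop3.png",np.hstack([cv2.resize(b,(400,400)),cv2.resize(w,(400,400))]))
p=proj("scene",s["eef_pos"]);print("crop",(p-[210,170])*4)
E
```

```text
[ 0.69730061 -0.11341985  0.0455461 ] 0.0007027938859998187 tcp scene px [265.34491087 251.01970859]
crop [221.37964348 324.07883434]
```

View pics/crop3.png

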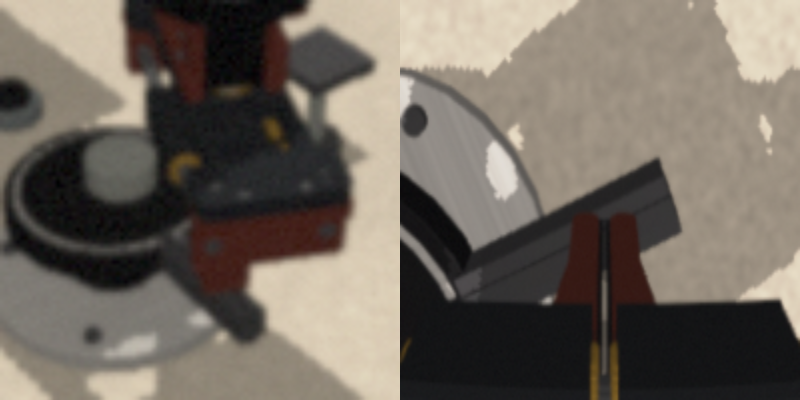

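The enlarged view shows the real fingertips near scene crop (222,285), well above the projected TCP at (221,324). The fingers therefore passed over the arm without touching it, because the tips end about 25–30 mm above the reported TCP. I'll lift, turn the hand a quarter turn so the gripper body stays clear of the ball and the sample, and go lower on the left side of the arm.

Call:
play_rows:
  targets: "0 0 -1 0 0 0;0 0 -1 0 0 0;0 0 0 0 0 -1;0 0 0 0 0 -1;0 0 0 0 0 -1;0 0 0 0 0 -1;0 0 0 0 0 -1;0 0 0 0 0 -1;0 0 0 0 0 -1;0 0 0 0 0 -1;0 0 0 0 0 -1;0 0 0 0 0 -1"

```text
time: 10.55
eef_pos: [0.697, -0.1137, 0.0955]
orientation: [0.406, 0.914, -0.0, -0.0]
force: [-0.1, -0.9, -0.3]
width: 0.0006
gripper_force: 0.0
```

Call:
play_rows:
  targets: "0 0 0 0 0 -1;0 0 0 0 0 -1;0 0 0 0 0 -1;0 0 0 0 0 -1;0 0 0 0 0 -.25;0 .5 0 0 0 0;0 .5 0 0 0 0;0 .5 0 0 0 0;0 .5 0 0 0 0;0 0 0 0 0 0;0 0 0 0 0 0"

```text
time: 11.92
eef_pos: [0.7093, -0.0651, 0.0955]
orientation: [0.123, 0.992, -0.0, -0.0]
force: [-0.4, -0.0, -0.6]
width: 0.0003
gripper_force: 0.0
```

```bash
python3 - <<'E'
from h import *
s=wcap("w4");print(s["time"],s["eef_pos"],s["q"].round(2),s["force"])
b=arm.capture("scene")[:,:,::-1];cv2.imwrite("pics/scene4.png",b)
p=proj("scene",s["eef_pos"]);o=np.round(p).astype(int)-50
for z in(.01,.02,.025,.03,.035): print(z,((proj("scene",s["eef_pos"]+[0,0,z])-o)*4).round())
X=[.725,-.1145,.06];print(wproj("w4",X))
b=b[o[1]:o[1]+100,o[0]:o[0]+100]
cv2.imwrite("pics/crop4.png",np.hstack([cv2.resize(b,(400,400)),cv2.resize(cv2.imread("pics/w4.png"),(400,300))[:, :] if 0 else cv2.resize(cv2.imread("pics/w4.png"),(400,400))]))
E
```

```text
11.925 [ 0.70926725 -0.0651441   0.09547796] [-0.11  0.66  1.48 -0.    1.01 -1.43] [-0.39756018 -0.0051665  -0.6122071 ]
0.01 [202. 183.]
0.02 [203. 168.]
0.025 [203. 160.]
0.03 [203. 152.]
0.035 [204. 143.]
[200.64344204 238.69550465]
```

View pics/crop4.png

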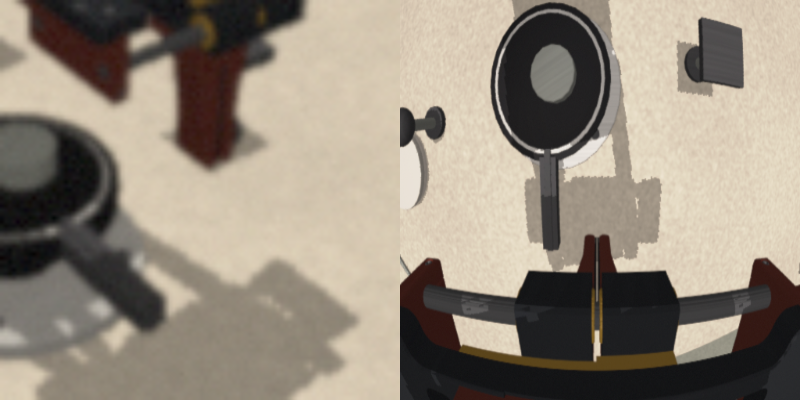

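The scene crop shows the tip about 25 mm above the reported TCP and clear of the arm on its left. I'll go down to a reported z of 0.028 and push.

Call:
play_rows:
  targets: "0 0 .9 0 0 0;0 0 .9 0 0 0;0 0 .9 0 0 0;0 0 0 0 0 0;0 -.35 0 0 0 0;0 -.35 0 0 0 0;0 -.35 0 0 0 0"

```text
time: 12.9
eef_pos: [0.7033, -0.0916, 0.029]
orientation: [0.123, 0.992, -0.0, 0.001]
force: [0.4, 0.4, 0.2]
width: 0.0007
gripper_force: 0.0
```

Call:
play_rows:
  targets: "-.04 -.292 0 0 0 .5;-.04 -.292 0 0 0 .5;-.04 -.292 0 0 0 .5;-.04 -.292 0 0 0 .5"

```text
time: 13.4
eef_pos: [0.6973, -0.12, 0.0288]
orientation: [0.261, 0.965, 0.0, 0.001]
force: [1.4, 1.0, -0.2]
width: 0.0008
gripper_force: 0.8
```

```bash
cat > tip.py <<'E'
from h import *
# wrist: find arm dark pixels; report arm angle by matching dark strip along candidate headings
def angle(nm,ax,lo,hi,r0=.068,r1=.122):
    g=cv2.cvtColor(cv2.imread(f"pics/{nm}.png"),cv2.COLOR_BGR2GRAY).astype(np.float32);best=[]
    for a in np.arange(lo,hi,.5):
        c,s=np.cos(np.radians(a)),np.sin(np.radians(a))
        def m(off):
            P=np.array([wproj(nm,[ax[0]+r*c-off*s,ax[1]+r*s+off*c,.068]) for r in np.linspace(r0,r1,25)],np.float32)
            return cv2.remap(g,P[:,0][None],P[:,1][None],cv2.INTER_LINEAR)[0].mean()
        best.append((max(m(.014),m(-.014))-m(0)-m(.005)/2-m(-.005)/2,a))
    return sorted(best)[::-1][:3]
E
python3 - <<'E'
from tip import *
s=wcap("w5");print(s["time"],s["eef_pos"],s["force"])
print("w1",angle("w1",(.6,-.083),-40,10),"w5",angle("w5",(.6,-.083),-60,10))
E
```

```text
13.4 [ 0.69732302 -0.12001327  0.02884451] [ 1.42980935  0.9804326  -0.2318049 ]
w1 [(np.float32(35.995724), np.float64(-15.5)), (np.float32(35.61724), np.float64(-15.0)), (np.float32(34.592392), np.float64(-13.5))] w5 [(np.float32(27.467302), np.float64(-29.5)), (np.float32(22.396893), np.float64(-30.0)), (np.float32(21.9776), np.float64(-31.5))]
```

The arm is now at about −30°, so the push works. I'll continue the arc.

Call:
play_rows:
  targets: "-.04 -.292 0 0 0 .5;-.04 -.292 0 0 0 .5;-.04 -.292 0 0 0 .5;-.04 -.292 0 0 0 .5;-.04 -.292 0 0 0 .5;-.04 -.292 0 0 0 .5;-.04 -.292 0 0 0 .5"

```text
time: 14.32
eef_pos: [0.6688, -0.1623, 0.0289]
orientation: [0.486, 0.874, 0.0, 0.001]
force: [1.2, 0.1, -0.6]
width: 0.0004
gripper_force: 0.9
```

Call:
play_rows:
  targets: "-.04 -.292 0 0 0 .5;-.04 -.292 0 0 0 .5;-.04 -.292 0 0 0 .5;-.04 -.292 0 0 0 .5;-.04 -.292 0 0 0 .5;-.04 -.292 0 0 0 .5;0 0 0 0 0 0"

```text
time: 15.2
eef_pos: [0.6296, -0.1838, 0.0286]
orientation: [0.657, 0.754, 0.0, 0.0]
force: [-0.0, 0.4, 0.2]
width: 0.0003
gripper_force: 0.0
```

```bash
python3 - <<'E'
from tip import *
s=wcap("w6");print(s["time"],s["eef_pos"],s["force"],s["q"].round(2))
print(angle("w6",(.6,-.083),-120,-50))
r=lambda q:[(round(float(d["confidence"]),2),[int(v) for v in d["extent"]]) for d in arm.regions_of("wrist",q)[:2]]
print(r("ball_center"),r("turntable"))
print(wproj("w6",[.570,-.2685,.074]),wproj("w6",[.597,-.083,.066]))
t=arm.capture("top")[:,:,::-1];cv2.imwrite("pics/top6.png",t)
t=np.clip(t[110:270,240:400].astype(int)*2,0,255).astype(np.uint8)
cv2.imwrite("pics/crop6.png",np.hstack([cv2.resize(t,(384,384)),cv2.imread("pics/w6.png")[:,80:496]]))
E
```

```text
15.2 [ 0.62962118 -0.18383187  0.02859659] [-0.04238216  0.43170478  0.16491648] [-0.3   0.67  1.64 -0.    0.83 -0.44]
[(np.float32(44.060375), np.float64(-81.5)), (np.float32(37.3002), np.float64(-81.0)), (np.float32(34.74051), np.float64(-82.0))]
[(0.73, [126, 321, 154, 338]), (0.54, [106, 2, 328, 260])] [(0.9, [111, 0, 333, 262])]
[149.49215004 345.70891246] [214.87434799  55.12393655]
```

View pics/crop6.png

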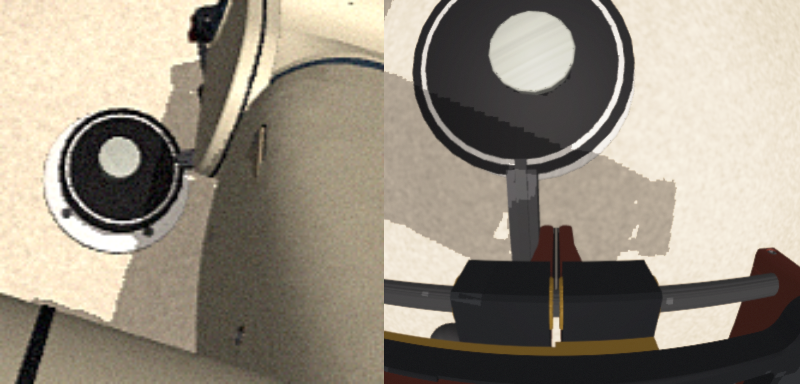

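Call:
play_rows:
  targets: "-.04 -.292 0 0 0 .5;-.04 -.292 0 0 0 .5;-.04 -.292 0 0 0 .5;0 0 0 0 0 0;0 .5 0 0 0 0;0 .5 0 0 0 0;0 0 -1 0 0 0;0 0 -1 0 0 0;0 0 -1 0 0 0;0 0 -1 0 0 0;0 0 -1 0 0 0;0 0 -1 0 0 0"

```text
time: 16.9
eef_pos: [0.6341, -0.1894, 0.179]
orientation: [0.732, 0.682, 0.0, 0.0]
force: [0.2, 0.2, 0.7]
width: 0.0007
gripper_force: 0.0
```

```bash
python3 - <<'E'
from tip import *
s=wcap("w7");print(s["time"],s["eef_pos"],s["orientation"],s["q"].round(2))
print(angle("w7",(.6,-.083),-120,-50))
d=np.array([.433,-.007,.179])-s["eef_pos"];print((Ro.from_quat(s["orientation"]).as_matrix().T@d/.025).round(2))
E
```

```text
16.9 [ 0.63406672 -0.18939173  0.17898344] [7.31715371e-01 6.81610280e-01 1.34315218e-04 1.56735427e-04] [-0.31  0.49  1.56  0.    1.09 -0.24]
[(np.float32(30.641113), np.float64(-93.0)), (np.float32(22.95713), np.float64(-92.5)), (np.float32(17.83463), np.float64(-93.5))]
[ 6.71 -8.54 -0.  ]
```

Call:
play_rows:
  targets: ".56 -.71 0 0 0 0;.56 -.71 0 0 0 0;.56 -.71 0 0 0 0;.56 -.71 0 0 0 0;.56 -.71 0 0 0 0;.56 -.71 0 0 0 0;.56 -.71 0 0 0 0;.56 -.71 0 0 0 0;.56 -.71 0 0 0 0;.56 -.71 0 0 0 0;.56 -.71 0 0 0 0;.56 -.71 0 0 0 0"

```text
time: 18.45
eef_pos: [0.4318, -0.0057, 0.178]
orientation: [0.732, 0.681, 0.0, 0.0]
force: [0.6, 0.3, -0.1]
width: 0.0002
gripper_force: 0.0
```

```bash
python3 - <<'E'
from tip import *
s=wcap("w8");print(s["time"],s["eef_pos"],wproj("w8",[.433,-.007,.022]),wproj("w8",[.57,-.2685,.074]))
t=arm.capture("top")[:,:,::-1];cv2.imwrite("pics/top8.png",t)
b=arm.capture("scene")[:,:,::-1];cv2.imwrite("pics/scene8.png",b)
t=np.clip(t[140:230,250:390].astype(int)*2,0,255).astype(np.uint8);b=b[185:295,145:285]
c=np.zeros((590,800,3),np.uint8);c[:257,:400]=cv2.resize(t,(400,257),interpolation=cv2.INTER_CUBIC);c[:314,400:]=cv2.resize(b,(400,314),interpolation=cv2.INTER_CUBIC)
c[300:585,:380]=cv2.resize(cv2.imread("pics/w8.png"),(380,285));cv2.imwrite("pics/crop8.png",c)
E
```

```text
18.45 [ 0.43182058 -0.00573479  0.17801834] [252.24086892 177.01822393] [358.63389691 355.5558001 ]
```

View pics/crop8.png

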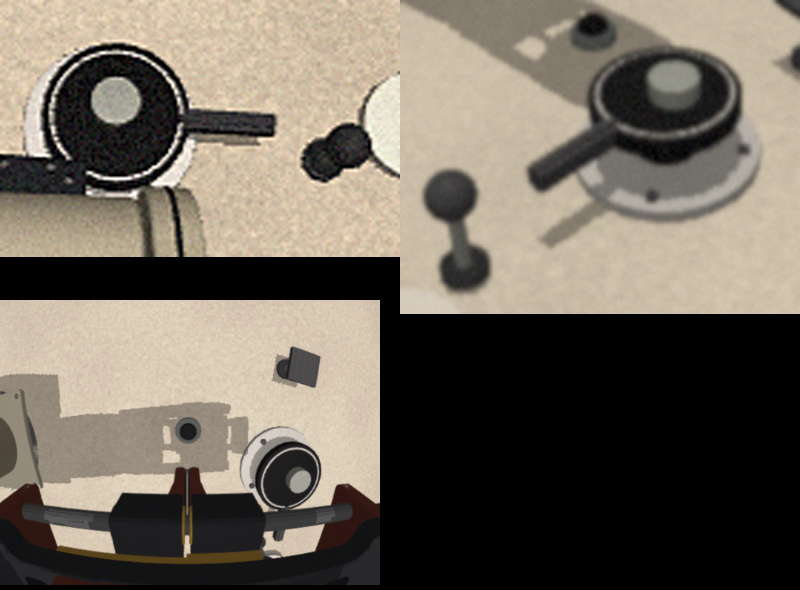

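The top crop shows the disc at (116,117), the arm running to its end at (275,125) and the ball at (350,145), so the arm is a few degrees short. I'll fit this precisely.

```bash
cat > meas.py <<'E'
from fit import *
from scipy.optimize import minimize
def ball(n,f,c):
    g=cv2.GaussianBlur(cv2.cvtColor(cv2.imread(f),cv2.COLOR_BGR2GRAY),(3,3),0).astype(np.float32)
    p=proj(n,np.array([*c,.074]));o=-np.array(cinfo(n)["R"]).T@np.array(cinfo(n)["t"]);R=cinfo(n)["camera_matrix"][0][0]*.018/np.linalg.norm(o-[*c,.074])
    best=(-1e9,)
    for dx in np.arange(-4,4.1,.25):
        for dy in np.arange(-4,4.1,.25):
            s=lambda r:cv2.remap(g,np.float32(p[0]+dx+r*np.cos(th))[None],np.float32(p[1]+dy+r*np.sin(th))[None],1)[0]
            d=np.clip(s(R+1.2)-s(R-1.2),-20,20).mean()
            if d>best[0]: best=(d,p[0]+dx,p[1]+dy)
    return atz(n,best[1:],.074)[:2]
def armang(n,f,ax,lo,hi):
    g=cv2.cvtColor(cv2.imread(f),cv2.COLOR_BGR2GRAY).astype(np.float32);L=[]
    for a in np.arange(lo,hi,.25):
        c,s=np.cos(np.radians(a)),np.sin(np.radians(a))
        def m(off):
            P=np.array([proj(n,np.array([ax[0]+r*c-off*s,ax[1]+r*s+off*c,.068])) for r in np.linspace(.07,.122,25)],np.float32)
            return cv2.remap(g,P[:,0][None],P[:,1][None],1)[0].mean()
        L.append(min(m(.011),50)+min(m(-.011),50)-m(.005)-m(-.005))
    L=np.array(L);A=np.arange(lo,hi,.25);w=np.exp((L-L.max())/2);return round((A*w).sum()/w.sum(),2)
def run(n,f):
    ax=ring(n,f,(.596,-.084),.066,.047,.051,.008)[1:] ; b=ball(n,f,(.570,-.268));t=np.degrees(np.arctan2(b[1]-ax[1],b[0]-ax[0]))
    print(n,"axis",ax,"ball",b.round(4),"target",t.round(2),"arm",armang(n,f,ax,-125,-70))
E
python3 - <<'E'
from meas import *
for n in("top","scene"): run(n,f"pics/{n}8.png")
run("top","pics/top0.png")
f=lambda p:atz("top",(250+p[0]/2.857,140+p[1]/2.857),.06)[:2]
t=f((275,125.5));a=f((190,121.5));print(t,a,np.degrees(np.arctan2(*(t-a)[::-1])))
E
```

```text
top axis [ 0.596 -0.084] ball [ 0.5677 -0.2673] target -98.78 arm -95.31
scene axis [ 0.594 -0.083] ball [ 0.5643 -0.2701] target -99.02 arm -87.55
top axis [ 0.597 -0.084] ball [ 0.5677 -0.2667] target -99.11 arm -107.76
[ 0.58744073 -0.21422478] [ 0.59096565 -0.14541657] -92.93259665683247
```

```bash
cat > pca.py <<'E'
from h import *
def pca(n,f,ax,a0,thr,z=.067):
    g=cv2.cvtColor(cv2.imread(f),cv2.COLOR_BGR2GRAY);P=[]
    a0=np.radians(a0);u=np.array([np.cos(a0),np.sin(a0)]);v=np.array([-u[1],u[0]])
    for y,x in np.argwhere(g<thr):
        w=atz(n,(x,y),z)[:2]-ax
        if .068<w@u<.122 and abs(w@v)<.022: P.append(w)
    P=np.array(P)
    if len(P)<10: return len(P)
    d=np.linalg.svd(P-P.mean(0))[2][0];d*=np.sign(d@u)
    return len(P),"pca",np.degrees(np.arctan2(d[1],d[0])).round(2),"mean",np.degrees(np.arctan2(*P.mean(0)[::-1])).round(2)
E
python3 - <<'E'
from pca import *
ax=np.array([.596,-.084])
for t in(30,38,45): print("top",pca("top","pics/top8.png",ax,-94,t))
for t in(50,65,80): print("scene",pca("scene","pics/scene8.png",ax,-94,t,.062))
for t in(30,38,45): print("top0",pca("top","pics/top0.png",ax,-15,t))
s=lambda p:(145+(p[0]-400)/2.857,185+p[1]/2.857)
t=atz("scene",s((541,178)),.06);b=atz("scene",s((450,195)),.074);print(t,b,np.degrees(np.arctan2(t[1]+.083,t[0]-.594)),np.degrees(np.arctan2(b[1]+.083,b[0]-.594)))
b=atz("top",(250+350/2.857,140+145/2.857),.074);print(b,np.degrees(np.arctan2(b[1]+.084,b[0]-.596)))
E
```

```text
top (142, 'pca', np.float64(-93.69), 'mean', np.float64(-94.39))
top (192, 'pca', np.float64(-93.87), 'mean', np.float64(-94.47))
top (196, 'pca', np.float64(-93.67), 'mean', np.float64(-94.45))
scene (92, 'pca', np.float64(-94.34), 'mean', np.float64(-89.11))
scene (191, 'pca', np.float64(-94.16), 'mean', np.float64(-91.93))
scene (219, 'pca', np.float64(-95.24), 'mean', np.float64(-92.43))
top0 (127, 'pca', np.float64(-14.48), 'mean', np.float64(-14.72))
top0 (141, 'pca', np.float64(-15.16), 'mean', np.float64(-14.69))
top0 (145, 'pca', np.float64(-14.89), 'mean', np.float64(-14.56))
[ 0.5905666  -0.20834683  0.06      ] [ 0.56834616 -0.26820349  0.074     ] -91.56900653062154 -97.88626049729486
[ 0.56867506 -0.26953609  0.074     ] -98.37804417271384
```

The arm is at about −94° and the target is about −98.3°. I'll go back the same way and push about 4° more.

Call:
play_rows:
  targets: "-.56 .71 0 0 0 0;-.56 .71 0 0 0 0;-.56 .71 0 0 0 0;-.56 .71 0 0 0 0;-.56 .71 0 0 0 0;-.56 .71 0 0 0 0;-.56 .71 0 0 0 0;-.56 .71 0 0 0 0;-.56 .71 0 0 0 0;-.56 .71 0 0 0 0;-.56 .71 0 0 0 0;-.56 .71 0 0 0 0"

```text
time: 20.1
eef_pos: [0.6341, -0.1918, 0.1773]
orientation: [0.732, 0.681, -0.0, -0.0]
force: [-0.4, 0.3, -0.0]
width: 0.0006
gripper_force: 0.0
```

Call:
play_rows:
  targets: "0 0 1 0 0 0;0 0 1 0 0 0;0 0 1 0 0 0;0 0 1 0 0 0;0 0 1 0 0 0;0 0 1 0 0 0;0 -.4 0 0 0 0;0 -.4 0 0 0 0;0 -.2 0 0 0 0;0 0 0 0 0 0"

```text
time: 21.35
eef_pos: [0.6083, -0.188, 0.0291]
orientation: [0.732, 0.681, 0.0, 0.001]
force: [0.3, 0.1, 0.0]
width: 0.0004
gripper_force: 0.0
```

Call:
play_rows:
  targets: "-.02 -.153 0 0 0 .26;-.02 -.153 0 0 0 .26;0 0 0 0 0 0;0 .5 0 0 0 0;0 .5 0 0 0 0;0 0 -1 0 0 0;0 0 -1 0 0 0;0 0 -1 0 0 0;0 0 -1 0 0 0;0 0 -1 0 0 0;0 0 -1 0 0 0"

```text
time: 22.72
eef_pos: [0.6258, -0.1916, 0.1788]
orientation: [0.756, 0.654, -0.0, -0.0]
force: [0.2, -0.1, -0.1]
width: 0.0004
gripper_force: 0.0
```

Call:
play_rows:
  targets: ".56 -.71 0 0 0 0;.56 -.71 0 0 0 0;.56 -.71 0 0 0 0;.56 -.71 0 0 0 0;.56 -.71 0 0 0 0;.56 -.71 0 0 0 0;.56 -.71 0 0 0 0;.56 -.71 0 0 0 0;.56 -.71 0 0 0 0;.56 -.71 0 0 0 0;.56 -.71 0 0 0 0;.56 -.71 0 0 0 0"

```text
time: 24.22
eef_pos: [0.4376, 0.0064, 0.1781]
orientation: [0.756, 0.654, 0.0, 0.0]
force: [1.0, 0.4, 0.6]
width: -0.0001
gripper_force: 0.0
```

```bash
python3 - <<'E'
from pca import *
s=wcap("w9")
for n in("top","scene"): cv2.imwrite(f"pics/{n}9.png",arm.capture(n)[:,:,::-1])
ax=np.array([.596,-.084])
for t in(30,38,45): print("top",pca("top","pics/top9.png",ax,-98,t))
for t in(50,65,80): print("scene",pca("scene","pics/scene9.png",ax,-98,t,.062))
p=s["eef_pos"];print(s["time"],p)
g=[(round(float(d["confidence"]),2),[int(v) for v in d["extent"]],np.argwhere(d["mask"]).mean(0)[::-1]) for d in arm.regions_of("wrist","start")[:2]];print(g)
for d in g: print(watz("w9",d[2],.022))
# wrist: dark button at
print(watz("w9",(188*512/380,131*512/380),.022))
E
```

```text
top (136, 'pca', np.float64(-96.99), 'mean', np.float64(-98.55))
top (192, 'pca', np.float64(-96.97), 'mean', np.float64(-98.43))
top (197, 'pca', np.float64(-96.83), 'mean', np.float64(-98.49))
scene (94, 'pca', np.float64(-99.21), 'mean', np.float64(-93.1))
scene (195, 'pca', np.float64(-99.82), 'mean', np.float64(-96.08))
scene (221, 'pca', np.float64(-99.74), 'mean', np.float64(-96.44))
24.225 [0.43755023 0.00636214 0.17810156]
[(0.72, [240, 177, 261, 198], array([249.79596977, 187.55667506]))]
[ 0.434  -0.0074  0.022 ]
[0.4401 0.0055 0.022 ]
```

The arm now reads about −98°, which matches the ball direction. Next I'll centre over the button and turn the hand 88° so the gripper body stays clear of the disc.

Call:
play_rows:
  targets: "-.57 -.04 0 0 0 0;0 0 0 0 0 1;0 0 0 0 0 1;0 0 0 0 0 1;0 0 0 0 0 1;0 0 0 0 0 1;0 0 0 0 0 1;0 0 0 0 0 1;0 0 0 0 0 1;0 0 0 0 0 1;0 0 0 0 0 1;0 0 0 0 0 1"

```text
time: 25.92
eef_pos: [0.4358, -0.0099, 0.178]
orientation: [0.998, -0.058, 0.0, 0.0]
force: [0.7, -0.1, 1.1]
width: 0.0005
gripper_force: 0.0
```

Call:
play_rows:
  targets: "0 0 .9 0 0 0;0 0 .9 0 0 0;0 0 .9 0 0 0;0 0 .9 0 0 0;0 0 .9 0 0 0;0 0 .9 0 0 0;0 0 .4 0 0 0;0 0 0 0 0 0"

```text
time: 26.92
eef_pos: [0.4353, -0.0093, 0.0326]
orientation: [0.998, -0.055, -0.001, 0.0]
force: [-0.2, -0.3, 0.6]
width: 0.0004
gripper_force: 0.0
```

```bash
python3 - <<'E'
from h import *
s=wcap("w10");print(s["time"],s["eef_pos"],s["orientation"],s["force"],s["q"].round(2))
g=[(round(float(d["confidence"]),2),[int(v) for v in d["extent"]],np.argwhere(d["mask"]).mean(0)[::-1]) for d in arm.regions_of("wrist","start")[:2]];print(g)
for d in g: print(watz("w10",d[2],.02))
print(wproj("w10",[.4345,-.0075,.022]))
E
```

```text
26.925 [ 0.43525293 -0.00926713  0.03259915] [ 9.98476817e-01 -5.51688629e-02 -6.64197962e-04  3.92134587e-05] [-0.22454975 -0.26191028  0.6243575 ] [-0.05  0.44  2.13 -0.    0.57  1.63]
[(0.64, [232, 201, 269, 230], array([248.58453473, 214.93577982]))]
[ 0.439  -0.0086  0.02  ]
[247.74269079 221.87170542]
```

Call:
play_rows:
  targets: "0 0 .4 0 0 0;0 0 .4 0 0 0;0 0 .4 0 0 0;0 0 0 0 0 0"

```text
time: 27.52
eef_pos: [0.4347, -0.0086, 0.0021]
orientation: [0.999, -0.055, -0.001, -0.0]
force: [0.6, 0.2, -0.6]
width: 0.0008
gripper_force: 0.0
```

Call:
play_rows:
  targets: "0 0 .1 0 0 0;0 0 .1 0 0 0;0 0 0 0 0 0"

```text
time: 27.9
eef_pos: [0.4355, -0.0086, -0.002]
orientation: [0.998, -0.055, 0.0, -0.0]
force: [0.4, 0.3, -0.5]
width: 0.0003
gripper_force: 0.0
```

Call:
play_rows:
  targets: "0 0 .1 0 0 0;0 0 0 0 0 0"

```text
time: 28.15
eef_pos: [0.4355, -0.0087, -0.0045]
orientation: [0.998, -0.055, -0.0, -0.0]
force: [-0.6, 0.4, 0.6]
width: 0.0005
gripper_force: 0.0
```

Call:
play_rows:
  targets: "0 0 .1 0 0 0;0 0 0 0 0 0"

```text
time: 28.4
eef_pos: [0.4357, -0.0087, -0.007]
orientation: [0.998, -0.055, 0.0, -0.0]
force: [-0.2, 0.4, 3.1]
width: 0.0004
gripper_force: 0.9
```

Call:
play_rows:
  targets: "0 0 .1 0 0 0;0 0 0 0 0 0"

```text
time: 28.65
eef_pos: [0.4357, -0.0087, -0.0095]
orientation: [0.998, -0.055, 0.0, -0.0]
force: [0.4, 0.0, 3.0]
width: 0.0005
gripper_force: 1.7
```

Call:
play_rows:
  targets: "0 0 .1 0 0 0;0 0 0 0 0 0"

```text
time: 28.9
eef_pos: [0.4357, -0.0086, -0.012]
orientation: [0.998, -0.055, 0.0, -0.0]
force: [0.9, -0.3, 5.2]
width: 0.0002
gripper_force: 2.4
```

Call:
play_rows:
  targets: "0 0 .06 0 0 0;0 0 0 0 0 0"

```text
time: 29.15
eef_pos: [0.4358, -0.0087, -0.0125]
orientation: [0.998, -0.055, 0.0, 0.0]
force: [-3.5, 0.0, 24.1]
width: 0.0004
gripper_force: 11.8
```

Call:
play_rows:
  targets: "0 0 .04 0 0 0;0 0 0 0 0 0"

```text
time: 29.4
eef_pos: [0.4358, -0.0087, -0.0127]
orientation: [0.998, -0.055, 0.0, 0.0]
force: [-6.0, -0.4, 37.1]
width: 0.0004
gripper_force: 18.5
```

The force climbed steeply, so the button is against its stop. I'll lift off now.

Call:
play_rows:
  targets: "0 0 -.2 0 0 0;0 0 -.4 0 0 0;0 0 -.8 0 0 0;0 0 -1 0 0 0;0 0 -1 0 0 0;0 0 -1 0 0 0;0 0 -1 0 0 0;0 0 -1 0 0 0;0 0 -1 0 0 0;0 0 0 0 0 0;0 0 0 0 0 0"

```text
time: 30.78
eef_pos: [0.4348, -0.0086, 0.1698]
orientation: [0.998, -0.055, -0.001, 0.0]
force: [0.1, -0.5, -1.0]
width: 0.0007
gripper_force: 0.0
```

```bash
python3 - <<'E'
from pca import *
for n in("top","scene"): cv2.imwrite(f"pics/{n}11.png",arm.capture(n)[:,:,::-1])
ax=np.array([.596,-.084]);s=arm.read_state();print(s["time"],s["eef_pos"],s["force"])
print(pca("top","pics/top11.png",ax,-98,38),pca("scene","pics/scene11.png",ax,-98,65,.062))
a=cv2.imread("pics/scene0.png").astype(int);b=cv2.imread("pics/scene11.png").astype(int)
for nm,(l,t,r,d) in dict(beaker=(323,131,343,169),case=(117,289,169,334),jar=(71,243,108,275),start=(204,187,217,199)).items(): print(nm,abs(a-b)[t:d,l:r].mean().round(1))
print([[int(v) for v in d["extent"]] for d in arm.regions_of("scene","sample")[:1]])
E
```

```text
30.875 [ 0.43455875 -0.00862084  0.16943242] [-0.07705032 -0.62448085  0.08369621]
(190, 'pca', np.float64(-97.43), 'mean', np.float64(-98.45)) (191, 'pca', np.float64(-98.13), 'mean', np.float64(-96.08))
beaker 5.3
case 6.7
jar 5.6
start 22.8
[[234, 207, 250, 223]]
```

```bash
python3 -c "
from bench import arm
print(arm.hand_in())"
```

```text
the job is handed in; nothing more can be done
None
```

I handed the job in at about 31 s. The turntable arm points at the ball post to within about 1° by camera. The start button was then pressed to its stop and the hand lifted clear, so it should have sprung up, though I didn't check that in a picture. The beaker, wafer case and jar look unmoved.

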